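# Unlock the burr case and show the shackle

### The arm

A 7-joint arm with a two-finger parallel gripper is mounted at the origin on the work surface. World frame = base frame: x ahead of the robot, y to its left, z up, the work surface at z = 0. Lengths are in mm, angles in rad, forces in N, time in s.
With the tool pointing down it reaches from about 425 to 925 mm from the base axis. Payload 6.8 kg.
Tool frame: the origin (TCP) lies on the centre line of the jaws, within the pads' length; the fingertips stand 19 mm ahead of it and the grasp point (between the pads) is the TCP; z points along the fingers, y is the line along which they close (so a half turn about z gives the same grasp; the last joint's range is limited). The gripper opens to 85 mm and grips with 20 to 120 N. Pads are 22 mm wide; open, the fingers measure 114 mm over their backs; the gripper's body (76 mm by 85 mm) begins 54 mm behind the grasp point. The pads swing forward as they close: fully open they stand 13 mm farther back than shut.
Start: joints at [1.161, 0.477, 0.022, 1.555, -0.011, 1.109, -0.083], TCP at [200.645, -644.506, 250.308] pointing down, gripper open.
Joint ranges: [-2.96, 2.96], [-0.34, 2.1], [-1.41, 1.46], [0.24, 2.44], [-1.37, 4.51], [0.17, 1.92], [-2.96, 2.96]. Speed limits (rad/s): [2.39, 2.39, 3.14, 3.14, 3.14, 3.14, 3.14].

### API

Orientations are given as a rotation vector (axis times angle).
In Python, from bench import env gives the robot as it stands.
- The arm moves only by the shell command python3 -m creep 'ROWS'. ROWS is JSON, a list of rows, each a list of 3 entries, a list of its own where there are three numbers: the opening, from -1 (shut) to 1 (fully open), then the shift along the tool's x, y, z in m, then the turn about the tool's z in units of 5 degrees (1.0 is 5 degrees). In form: [[gripper, [x, y, z], yaw], ...]. A call has 1 to 8 rows; each row is the pose to reach, as a shift and turn from the pose commanded when the call began, along the tool's axes at that moment; what a row does not reach only later rows make up. A row lasts 1/12 s, in which the tool goes at most 41.7 mm and 7.16 degrees, less where a joint would pass 70% of its speed; a pose out of reach is approached as far as the arm can. A call with a gripper value outside its range is refused whole. The fingers move at their own pace and stop on an object; the grip force is fixed at half the most. Time passes only in rows, so rows that repeat a pose let the fingers close. It gives the time, the measured TCP pose, the force, the opening and the grip force at its end, in the units of the state.
- env.get_obs(): the state, without advancing time (a new reading comes with each control period).
- env.get_image(name): name is "side" or "top"; returns a dict with "img" (384x512x3 uint8, red, green, blue), "fx", "fy", "cx", "cy" (pixels), "dist_coeffs" ([k1, k2, p1, p2, k3] as OpenCV has them; the pictures are not rectified), "rvec" (rotation vector, rad) and "tvec" (3), from world to camera coordinates, as OpenCV has them. Camera axes: x right, y down, z forward; pixel columns grow to the right and rows downward; lengths in mm; the calibration is good to about 2 mm. A picture is of the moment at which its call begins. There is no depth.
- env.job_done(): hands the job in; it is judged then, once.
The state is a dict: "t": time; "joints": joint angles; "dq": joint speeds; "joint_torque": joint torques, N m; "tcp_pos": TCP position; "tcp_rot": TCP orientation; "wrist_force": force on the tool from outside, world axes, zero at the start; "wrist_torque": the same for the moment, N m; "finger_gap": finger opening in mm; "gripper_force": force on a finger pad.
Only numpy, scipy, OpenCV 4.12 (cv2) and the standard library are available. Lean on these libraries where they do the work, as an engineer would, in place of code of your own. Each camera call takes 0.05 s, during which the arm holds its last target. There are 200 camera calls.

### The job

The blue case of carving burrs is locked by a dial lock on its lid. Turn the dial, feeling its clicks, until its red pointer rests in the click at the big red mark; then pull the steel shackle straight up out of the lock and finish while still holding it up, still and upright with its legs down and its feet about 10 cm clear above the lock. Leave the dial on the red mark, do not let go of the shackle, and leave the other things on the table where they are.

Things in the scene. Friction and masses are not known exactly. Their poses are not given: they have to be found in the camera images.
- case: Blue case fixed to the table, 55 mm high, x -85..85, y -120..190 mm; origin at table height midway between dial and shackle, z up; place and yaw vary. On its lid a dark lock block, x -42..42, y -74..76, top at z 100 mm: dial axis at x 0, y +42, shackle's middle at x 0, y -42 mm. The brass hasp strap about the shackle's legs is look only.
- dial (a joint): Dial angle, positive anticlockwise from above. 0 (or any whole turn, 6.283) = pointer at the red mark, open. No stops; 12 clicks a turn, 0.524 apart, one of them at 0: a sprung detent of about 0.05 N m draws it into the nearest click when let go. Starts at another click. Only in the open click does the shackle come out; elsewhere it jams after rising 4 mm, and pulling on it may bind the dial.
- dial_grip (a point): On the dial's axis, 22 mm above the lock top (z = 122 mm). The dial is a knurled aluminium knob, 40 mm diameter, on a flat black skirt of 52 mm diameter; skirt top 5 mm, knob top 33 mm above the lock top. Grip the knob from above, across any diameter. The point's axes turn with the dial.
- dial_pointer (a point): Tip of the dial's red pointer line, on the skirt's rim 26 mm from the axis. The same line runs over the knob's top, from the axis outwards.
- red_mark (a point): Big red dot (7 mm) on the lock top, 32 mm from the dial's axis, on the case's -x side. Eleven small white dots mark the other clicks. With the dial in the open click the pointer's tip is 6 mm from this point.
- lock_top (a point): Point on the lock's top face midway between the shackle's legs, z = 100 mm; axes as the case's.
- shackle: Loose steel U, 10 mm round bar, about 0.15 kg (varies), 100 mm tall, 60 mm wide; legs 50 mm apart along its x (the case's x), pointing down. Origin between the feet, z up to the crown. At the start the feet are 40 mm deep in the lock (1 mm play), 60 mm stand above its top. Only its weight and the locked cam hold it; raise it over 40 mm straight up to leave the lock.
- shackle_crown (a point): Middle of the shackle's top bar (bar centre, 95 mm above the feet; 155 mm above the table at the start). The top bar is straight for about 30 mm along the shackle's x: grip it from above across its 10 mm thickness, along the shackle's y.
- burr_tin: Bystander: yellow round tin, 48 mm diameter, 26 mm high, standing on the case's lid beyond the dial. Origin at its underside.
- sanding_block: Bystander: cork block 100 x 60 x 30 mm on the table on the case's -x side.
- brush: Bystander: brush lying on the table on the case's -x side, along its own x.
- gourd_a: Bystander: upright two-bulb gourd, 100 mm across, 150 mm tall, standing left or right of the case.
- gourd_b: Bystander: upright two-bulb gourd, 85 mm across, 128 mm tall, standing left or right of the case.
- bead_jar: Bystander: amber jar, 64 mm diameter, 85 mm tall, standing left or right of the case.
- mug: Bystander: blue mug, 76 mm diameter, 90 mm tall, standing left or right of the case.

How it is judged:
By the outcome, as a careful person would: the job done as asked, in the order asked, and still so for the second after the job is handed in, while the arm keeps its last pose, push and grip.
It also fails if it takes over 64 s, if anything falls off the work surface, if the arm or the gripper's body presses on something with over 40 N, if the wrist force passes 120 N, or if a joint passes its speed limit or range.

## Working session

There is one attempt and no reset: what is moved stays moved. The work goes in short steps, Python scripts to look and compute and a shell command to move; the robot and the scene stay as the last step left them, time stands still between calls to the robot, and variables do not carry over. Pictures are saved under pics/ and viewed, at most 10 in all, crops included, and the job is handed in when it is done.

```bash
mkdir -p pics; ls; cat > h.py <<'E'
import numpy as np,cv2
from bench import env
from scipy.spatial.transform import Rotation as R
def cam(n):
    d=env.get_image(n);K=np.array([[d['fx'],0,d['cx']],[0,d['fy'],d['cy']],[0,0,1.]])
    return d['img'],K,np.array(d['dist_coeffs'],float),np.array(d['rvec'],float),np.array(d['tvec'],float)
def toz(c,px,z):
    _,K,D,r,t=c
    u=cv2.undistortPoints(np.array([[px]],float),K,D)[0,0]
    M=R.from_rotvec(r).as_matrix();o=-M.T@t;v=M.T@np.array([u[0],u[1],1.])
    return o+v*(z-o[2])/v[2]
def proj(c,P): return cv2.projectPoints(np.array(P,float).reshape(-1,1,3),c[3],c[4],c[1],c[2])[0].reshape(-1,2)
def save(c,f,box=None,s=1):
    im=c[0]
    if box: im=im[box[1]:box[3],box[0]:box[2]]
    cv2.imwrite(f,cv2.resize(im[:,:,::-1],None,fx=s,fy=s,interpolation=cv2.INTER_CUBIC))
E
python3 - <<'E'
from h import *
a=cam('top');b=cam('side')
save(a,'pics/top.png',None,1.5);save(b,'pics/side.png',None,1.5)
print(env.get_obs())
for c in(a,b): print(-R.from_rotvec(c[3]).as_matrix().T@c[4])
E
```

```text
pics
{'t': 0.1, 'joints': array([ 1.16090908,  0.47775473,  0.02234275,  1.55634271, -0.01153142,
        1.10928127, -0.08312995]), 'dq': array([-2.08563423e-03,  3.84339776e-04,  8.75388636e-05, -1.45005285e-03,
       -1.29721567e-03,  2.25287099e-05,  2.52994583e-04]), 'joint_torque': array([ 4.60111347e-03, -5.97765970e+01,  1.61358599e+00, -2.81954455e+01,
        1.28167245e-02,  5.05425705e-03,  8.95943288e-06]), 'tcp_pos': array([ 200.48156968, -644.02157712,  249.40205565]), 'tcp_rot': array([-3.10429636e+00, -4.71968320e-01,  5.36020733e-04]), 'wrist_force': array([ 0.03500625, -0.14671367,  0.27264535]), 'wrist_torque': array([ 0.00867084,  0.01615568, -0.00477148]), 'gripper_force': 0.0, 'finger_gap': 85.4174516318176}
[ 316.7427697    -1.80232959 1366.71105796]
[380.47655184 960.68664972 846.34681449]
```

View pics/top.png

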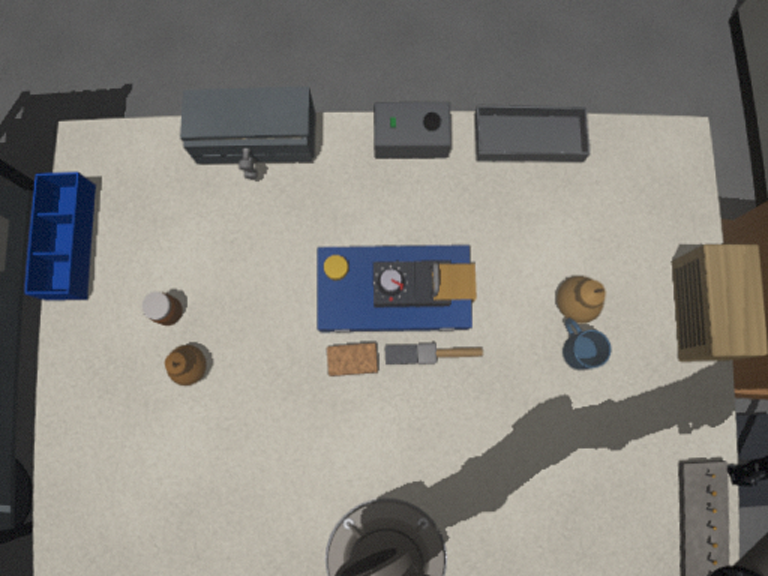

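View pics/side.png

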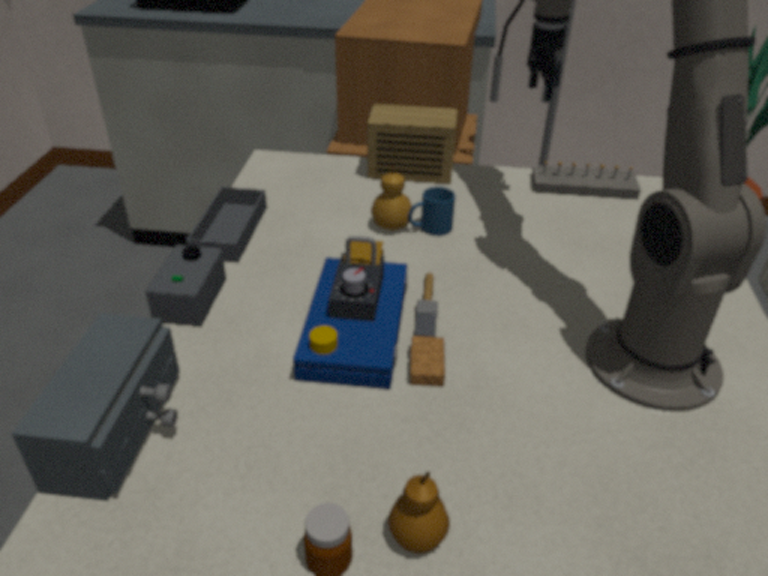

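The top view shows the case at about (395,288) in the picture, with its dial at (391,281) and the shackle at about (437,281). The case's +y points left in the picture, so I'll take close crops.

```bash
python3 - <<'E'
from h import *
a=cam('top');b=cam('side')
A=cv2.resize(a[0][155:230,205:325],None,fx=6.5,fy=6.5,interpolation=cv2.INTER_CUBIC)
cv2.imwrite('pics/topc.png',A[:,:,::-1])
save(b,'pics/sidec.png',(190,150,290,262),5.3)
for p in [(318,248),(470,246),(472,328),(318,330)]: print(toz(a,np.array(p)/1.5,55))
print(toz(a,np.array((391,281))/1.5,133),toz(a,np.array((437,281))/1.5,160))
E
```

```text
[626.65220124 132.06529094  55.        ]
[ 629.32264386 -176.36352635   55.        ]
[ 461.99914818 -176.04536546   55.        ]
[459.65713208 130.24842984  55.        ]
[543.47118823 -14.63062385 133.        ] [538.0983928 -99.3561577 160.       ]
```

View pics/topc.png

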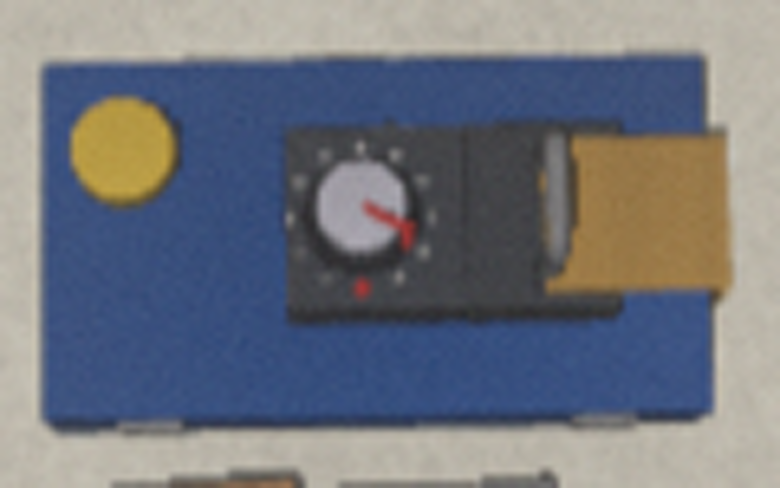

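View pics/sidec.png

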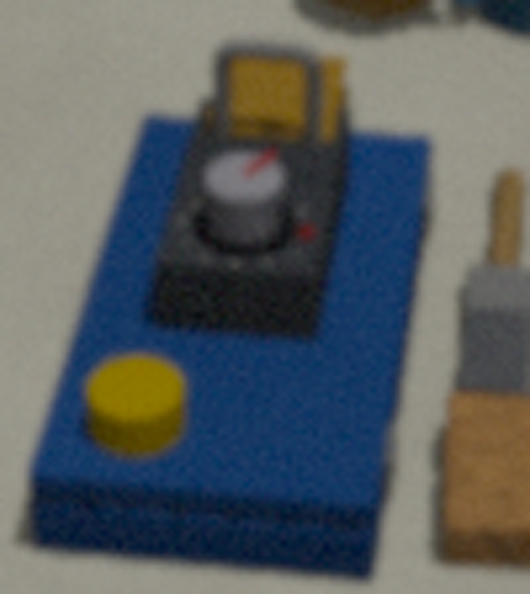

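Dial: the knob centre is at crop (362,205), the pointer tip at about (408,235) and the red dot at (362,288). The pointer is about +60° (two clicks) from open, so the dial has to turn 60° clockwise, which is +12 units of tool yaw. The dial is at world ≈(544,-15) and the shackle at ≈(545,-99).

```bash
python3 -m creep '[[1,[0.5147,-0.4988,0],0],[1,[0.5147,-0.4988,0],0],[1,[0.5147,-0.4988,0],0],[1,[0.5147,-0.4988,0],0],[1,[0.5147,-0.4988,0],0],[1,[0.5147,-0.4988,0],0],[1,[0.5147,-0.4988,0],0],[1,[0.5147,-0.4988,0],0]]'; python3 -c "
from h import *
o=env.get_obs();print(o['joints'],o['tcp_pos'])"
```

```text
t: 0.87
tcp_pos: [360.7, -349.9, 250.4]
tcp_rot: [3.106, 0.472, 0.0]
wrist_force: [1.5, 0.7, -0.6]
finger_gap: 85.1
gripper_force: 0.0
[ 0.75780682  0.1991272  -0.12758364  1.95344453  0.03023823  0.99049517
 -0.65306508] [ 360.72861127 -349.94088412  250.41023473]
```

```bash
python3 -m creep '[[1,[0.275,-0.2666,0],0],[1,[0.275,-0.2666,0],0],[1,[0.275,-0.2666,0],0],[1,[0.275,-0.2666,0],0],[1,[0.275,-0.2666,0],0],[1,[0.275,-0.2666,0],0],[1,[0.275,-0.2666,0],0],[1,[0.275,-0.2666,0],0]]'; python3 -m creep '[[1,[0.0355,-0.0345,0],0],[1,[0.0355,-0.0345,0],0],[1,[0.0355,-0.0345,0],0]]'; python3 - <<'E'
from h import *
o=env.get_obs();print(o['joints'],o['tcp_pos'],o['tcp_rot'])
b=cam('side');save(b,'pics/s2.png',(170,90,310,230),4.2)
print(R.from_rotvec(o['tcp_rot']).as_matrix().round(4))
# expected projections of dial top and crown
y=.0085;c,s=np.cos(y),np.sin(y)
def W(p): return [544.4+c*p[0]-s*p[1],-57.5+s*p[0]+c*p[1],p[2]]
print((proj(b,[W((0,42,133)),W((-32,42,100)),W((0,-42,160)),W((-42,76,100)),W((42,76,100))])-[170,90])*4.2)
E
```

```text
t: 1.53
tcp_pos: [520.3, -57.4, 250.4]
tcp_rot: [3.106, 0.472, 0.0]
wrist_force: [1.6, -0.9, 0.9]
finger_gap: 85.2
gripper_force: 0.0
t: 1.78
tcp_pos: [544.5, -11.5, 250.2]
tcp_rot: [-3.103, -0.482, -0.001]
wrist_force: [-0.2, -0.6, 0.1]
finger_gap: 84.8
gripper_force: 0.0
[ 0.21554849  0.28873402 -0.37094345  1.84897656  0.1189263   1.02493501
 -1.46567627] [544.46699191 -11.4880259  250.22922199] [-3.10254319e+00 -4.82130824e-01 -1.22796571e-03]
[[ 9.528e-01  3.035e-01  5.000e-04]
 [ 3.035e-01 -9.528e-01  1.900e-03]
 [ 1.100e-03 -1.700e-03 -1.000e+00]]
[[275.56378204 385.98312378]
 [324.91519002 431.12883832]
 [293.89663196 280.10503036]
 [333.66444018 464.4803963 ]
 [203.06482355 453.6156133 ]]
```

View pics/s2.png

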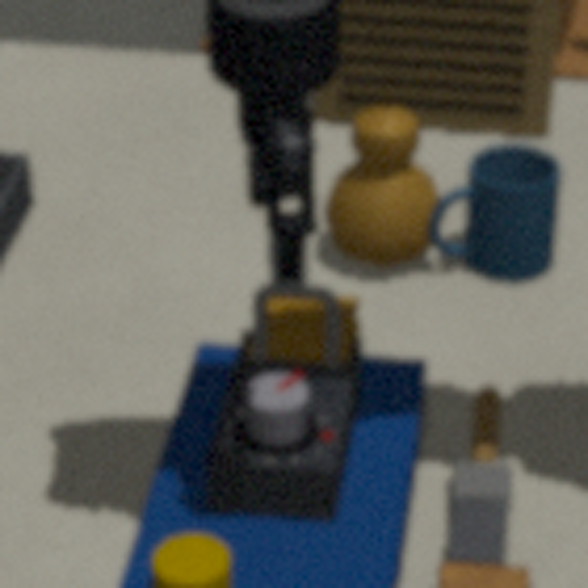

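The side crop shows the knob top at (279,390) and the crown at (295,291), both within about 1 real pixel of prediction. I'll go down over the dial.

```bash
python3 -m creep '[[1,[0,0,0.035],0],[1,[0,0,0.07],0],[1,[0,0,0.095],0],[1,[0,0,0.095],0],[1,[0,0,0.095],0]]'
```

```text
t: 2.25
tcp_pos: [542.2, -17.5, 154.7]
tcp_rot: [3.106, 0.469, -0.005]
wrist_force: [0.5, -0.1, 1.0]
finger_gap: 85.5
gripper_force: 0.0
```

```bash
python3 -m creep '[[1,[0.002,-0.0025,0.014],0],[1,[0.002,-0.0025,0.028],0],[1,[0.002,-0.0025,0.028],0],[1,[0.002,-0.0025,0.028],0]]'
```

```text
t: 2.58
tcp_pos: [545.2, -13.5, 128.8]
tcp_rot: [3.106, 0.471, 0.002]
wrist_force: [0.1, -0.4, 0.2]
finger_gap: 85.5
gripper_force: 0.0
```

```bash
python3 -m creep '[[0,[0,0,0],0],[-0.3,[0,0,0],0],[-1,[0,0,0],0],[-1,[0,0,0],0],[-1,[0,0,0],0],[-1,[0,0,0],0],[-1,[0,0,0],0],[-1,[0,0,0],0]]'
```

```text
t: 3.25
tcp_pos: [545.0, -12.6, 128.5]
tcp_rot: [3.106, 0.472, 0.002]
wrist_force: [-2.7, 1.2, 8.5]
finger_gap: 38.1
gripper_force: 59.4
```

```bash
python3 -m creep '[[-1,[0,0,-0.001],1],[-1,[0,0,-0.001],2],[-1,[0,0,-0.001],3],[-1,[0,0,-0.001],4],[-1,[0,0,-0.001],5],[-1,[0,0,-0.001],6],[-1,[0,0,-0.001],6],[-1,[0,0,-0.001],6]]'; python3 -c "
from h import *
o=env.get_obs();print(o['wrist_torque'],o['joints'])"
```

```text
t: 3.92
tcp_pos: [545.0, -12.4, 128.6]
tcp_rot: [-3.123, 0.343, -0.001]
wrist_force: [0.8, 0.5, 0.0]
finger_gap: 38.3
gripper_force: 62.1
[ 0.22634862 -0.24140497  0.00369732] [ 0.08289967  0.42677457 -0.21749323  1.96302417  0.1294537   0.76409585
 -1.99896363]
```

```bash
python3 -m creep '[[-1,[0,0,0],1],[-1,[0,0,0],2],[-1,[0,0,0],3],[-1,[0,0,0],4],[-1,[0,0,0],5],[-1,[0,0,0],6],[-1,[0,0,0],6],[-1,[0,0,0],6]]'; python3 -c "
from h import *
o=env.get_obs();print(o['wrist_torque'],o['joints'])"; python3 -m creep '[[0,[0,0,0],0],[1,[0,0,0],0],[1,[0,0,0],0],[1,[0,0,0],0],[1,[0,0,0],0],[1,[0,0,0],0]]'
```

```text
t: 4.58
tcp_pos: [545.1, -12.2, 128.6]
tcp_rot: [-2.928, 1.137, -0.001]
wrist_force: [1.8, 2.1, -0.0]
finger_gap: 38.4
gripper_force: 62.1
[ 0.42894495 -0.38999424  0.02127018] [-0.01480671  0.41941189 -0.09596128  1.96967097  0.05654884  0.75390169
 -2.4552356 ]
t: 5.08
tcp_pos: [544.5, -12.9, 128.3]
tcp_rot: [2.926, -1.144, -0.0]
wrist_force: [0.6, 0.3, 0.1]
finger_gap: 85.2
gripper_force: 0.0
```

```bash
python3 -m creep '[[1,[0,0,-0.035],0],[1,[0,0,-0.07],0],[1,[0,0,-0.105],0],[1,[0.028,0.03,-0.115],-1.3],[1,[0.0578,0.0616,-0.115],-2.6],[1,[0.0578,0.0616,-0.115],-4],[1,[0.0578,0.0616,-0.115],-5.3],[1,[0.0578,0.0616,-0.115],-6.6]]';  python3 -m creep '[[1,[0,0,0],-1],[1,[0,0,0],-2.04],[1,[0,0,0],-2.04],[1,[0,0,0],-2.04]]'; python3 - <<'E'
from h import *
a=cam('top');b=cam('side')
A=a[0][160:225,230:325];B=b[0][160:250,200:290]
A=cv2.resize(A,None,fx=4.6,fy=4.6,interpolation=2);B=cv2.resize(B,(int(90*3.4),299),interpolation=2)
print(A.shape,B.shape);cv2.imwrite('pics/c3.png',np.hstack([A,B])[:,:,::-1])
E
```

```text
t: 5.75
tcp_pos: [545.1, -98.7, 243.4]
tcp_rot: [3.13, -0.26, 0.0]
wrist_force: [0.2, 0.5, 0.1]
finger_gap: 85.3
gripper_force: 0.0
t: 6.08
tcp_pos: [545.2, -97.3, 243.3]
tcp_rot: [-3.142, -0.009, 0.0]
wrist_force: [0.2, -0.4, 0.2]
finger_gap: 85.2
gripper_force: 0.0
(299, 437, 3) (299, 306, 3)
```

View pics/c3.png

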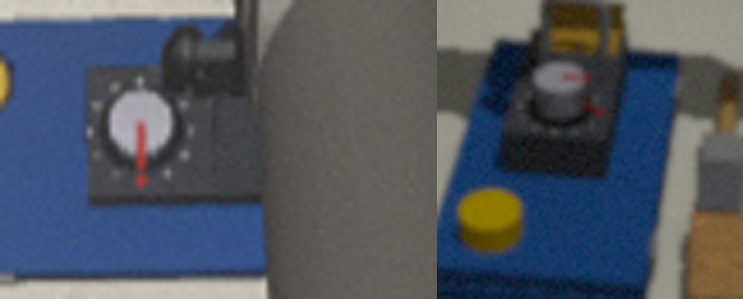

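The pointer (top crop, (141,125) to (141,185)) lies on the red dot, so the dial is open. Next I'll go down onto the crown.

```bash
python3 -m creep '[[0.5,[0,0,0.03],0],[0.3,[0,0,0.06],0],[0.3,[0,0,0.08],0],[0.3,[0,0,0.088],0],[0.3,[0,0,0.088],0],[0.3,[0,0,0.088],0]]'; python3 - <<'E'
from h import *
a=cam('side');save(a,'pics/s4.png',(200,120,290,220),5.5)
E
```

```text
t: 6.68
tcp_pos: [545.7, -97.2, 155.8]
tcp_rot: [3.142, 0.012, 0.0]
wrist_force: [0.5, -0.2, 0.9]
finger_gap: 55.7
gripper_force: 0.0
```

View pics/s4.png

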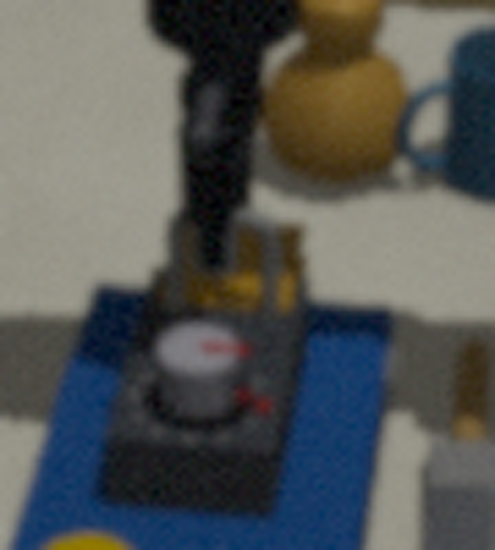

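The front finger sits in front of the shackle and is centred between its legs at (180) and (272), allowing for perspective. I'll close on it.

```bash
python3 -m creep '[[-0.3,[0,0,0],0],[-1,[0,0,0],0],[-1,[0,0,0],0],[-1,[0,0,0],0],[-1,[0,0,0],0],[-1,[0,0,0],0],[-1,[0,0,0],0],[-1,[0,0,0],0]]'
```

```text
t: 7.4
tcp_pos: [545.9, -97.3, 156.0]
tcp_rot: [3.141, 0.013, 0.002]
wrist_force: [-1.1, -0.0, 5.2]
finger_gap: 7.8
gripper_force: 58.5
```

```bash
python3 -m creep '[[-1,[0,0,-0.002],0],[-1,[0,0,-0.004],0],[-1,[0,0,-0.006],0],[-1,[0,0,-0.008],0],[-1,[0,0,-0.01],0],[-1,[0,0,-0.012],0],[-1,[0,0,-0.012],0]]'
```

```text
t: 7.98
tcp_pos: [545.5, -97.2, 167.7]
tcp_rot: [3.142, 0.013, 0.001]
wrist_force: [0.6, 0.1, -1.3]
finger_gap: 7.4
gripper_force: 58.4
```

It's free, carrying only its own weight. I'll continue the lift.

```bash
python3 -m creep '[[-1,[0,0,-0.006],0],[-1,[0,0,-0.014],0],[-1,[0,0,-0.022],0],[-1,[0,0,-0.03],0],[-1,[0,0,-0.04],0],[-1,[0,0,-0.05],0],[-1,[0,0,-0.06],0],[-1,[0,0,-0.07],0]]'; python3 -m creep '[[-1,[0,0,-0.012],0],[-1,[0,0,-0.024],0],[-1,[0,0,-0.036],0],[-1,[0,0,-0.047],0],[-1,[0,0,-0.054],0],[-1,[0,0,-0.058],0],[-1,[0,0,-0.058],0],[-1,[0,0,-0.058],0]]'; python3 -m creep '[[-1,[0,0,0],0],[-1,[0,0,0],0],[-1,[0,0,0],0],[-1,[0,0,0],0]]'; python3 - <<'E'
from h import *
a=cam('side');b=cam('top')
A=cv2.resize(a[0][60:260,190:310],None,fx=2.9,fy=2.9,interpolation=2);B=cv2.resize(b[0][140:260,190:330],None,fx=3,fy=580/120,interpolation=2)
B=cv2.resize(b[0][140:260,190:330],(420,360),interpolation=2);B=cv2.copyMakeBorder(B,0,A.shape[0]-360,0,0,0)
cv2.imwrite('pics/f.png',np.hstack([A,B])[:,:,::-1])
y=.0085
print((proj(a,[[545.5,-97.2,200],[545.5,-97.2,295]])-[190,60])*2.9)
E
```

```text
t: 8.65
tcp_pos: [545.4, -97.2, 238.6]
tcp_rot: [3.141, 0.013, 0.001]
wrist_force: [0.6, -0.2, -1.5]
finger_gap: 7.6
gripper_force: 58.4
t: 9.32
tcp_pos: [545.1, -97.2, 295.1]
tcp_rot: [-3.142, -0.013, 0.001]
wrist_force: [0.5, 0.5, -2.8]
finger_gap: 7.5
gripper_force: 58.4
t: 9.65
tcp_pos: [545.1, -97.2, 294.9]
tcp_rot: [-3.141, -0.013, 0.001]
wrist_force: [0.0, -1.4, -2.1]
finger_gap: 8.1
gripper_force: 58.4
[[143.56113448 245.91965816]
 [142.92683045 155.30686778]]
```

View pics/f.png

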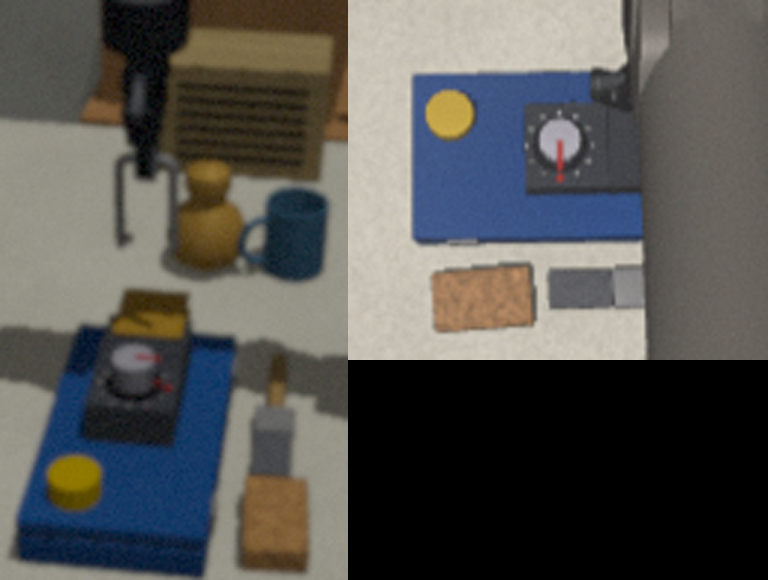

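The shackle hangs upright, with its crown at (147,158) and its feet at about (122–175, 243). The dial is still on red and nothing else has moved. I'll hand it in.

```bash
python3 -c "
from bench import env
print(env.job_done())"
```

```text
the job is handed in; nothing more can be done
None
```

The dial rests in the click at the red mark, and the shackle is out of the lock, held still and upright with its feet about 10 cm above it; I've handed the job in, and no verdict came back.

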